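# Turn the trolley wheel to bring its valve to the top

### The arm

A 6-joint arm with a two-finger parallel gripper is mounted at the origin on the work surface. World frame = base frame: x ahead of the robot, y to its left, z up, the work surface at z = 0. Lengths are in m, angles in rad, forces in N, time in s.
With the tool pointing down it reaches from about 0.25 to 0.85 m from the base axis. Payload 12.5 kg.
Tool frame: the origin (TCP) lies at the very end of the fingers, on their centre line; the grasp point (between the pads) lies 19 mm behind it; z points along the fingers, y is the direction in which the jaws open and shut (so a half turn about z gives the same grasp; the last joint's range is limited). The gripper opens to 93 mm and grips with 3 to 60 N. Pads are 15 mm wide; open, the fingers measure 128 mm over their backs; the gripper's body (75 mm by 188 mm) begins 65 mm behind the grasp point.
Start: joints at [-1.33, 0.351, 1.652, -0, 1.139, -0.085], TCP at [0.176, -0.521, 0.219] pointing down, gripper open.
Joint ranges: [-2.75, 2.75], [-0.79, 2.1], [0.01, 2.65], [-1.57, 4.71], [0.07, 3.14], [-2.87, 2.87]. Speed limits (rad/s): [2.22, 2.22, 2.79, 3.14, 3.14, 3.14].

### API

Orientations are given as a unit quaternion [x, y, z, w].
In Python, from rig import r, eyes gives the robot as it stands. The module is installed in compiled form; this text tells all that it offers.
- The arm moves only by the tool play_rows, never from a script. Its argument "motion" is a list of rows, each a list of 3 entries, a list of its own where there are three numbers: the shift along the tool's x, y, z in m, then the turn about the tool's z in degrees, then the gripper's target within -1 to 1 (shut at 1, half-way at 0, fully open at -1). A call has exactly 8 rows; each row is the pose to reach, as a shift and turn from the pose commanded when the call began, along the tool's axes at that moment; what a row does not reach only later rows make up. A row lasts 1/10 s, in which the tool goes at most 50 mm and 8.59 degrees, less where a joint would pass 70% of its speed; a pose out of reach is approached as far as the arm can. A call with a gripper value outside its range is refused whole. The fingers move at their own pace and stop on an object; "newtons" is the grip in N (left out, the last holds). Time passes only in rows, so rows that repeat a pose let the fingers close, or fill a call up. It gives the time, the measured TCP pose, the force and the opening at its end, in the units of the state.
- r.state(): the state, without advancing time (a new reading comes with each control period).
- eyes.capture(name): name is "scene" or "top" or "wrist"; returns a dict with "image" (400x640x3 uint8, red, green, blue), "fx", "fy", "cx", "cy" (pixels), "cam_to_world" (4x4, takes a point from camera to world coordinates); the wrist camera has in their place "T_tool_cam" (4x4, takes a point from camera to tool coordinates, whose origin is the TCP and whose axes are the flange's). Camera axes: x right, y down, z forward; pixel columns grow to the right and rows downward; lengths in m; the calibration is good to about 2 mm. The wrist camera is an equidistant fisheye: a pixel r from the principal point sees the ray r / f radians off the axis. A picture is of the moment at which its call begins: read the wrist's pose just before it. There is no depth.
- r.sign_off(): hands the job in, once; it reports no verdict.
The state is a dict: "time_s": time; "joint_positions": joint angles; "qvel": joint speeds; "joint_efforts": joint torques, N m; "eef_pos": TCP position; "tcp_rot": TCP orientation; "ft_force": force on the tool from outside, world axes, zero at the start; "ft_torque": the same for the moment, N m; "opening": finger opening in m.
Only numpy, scipy, OpenCV 4.12 (cv2) and the standard library are available. Lean on these libraries where they do the work, as an engineer would, in place of code of your own. Each camera call takes 0.05 s, during which the arm holds its last target. There are 200 camera calls.

### The job

The tyre of the trolley wheel in the bench stand has to be pumped up: push on its spokes, one after another, gently, to turn the wheel until the valve stem is straight up, at the top of the wheel directly above the axle, then leave it standing still there. Push only on the spokes, not on the tyre or the valve stem, and leave everything else on the bench where it is.

Things in the scene. Friction and masses are not known exactly. Their poses are not given: they have to be found in the camera images.
- stand: green steel stand bolted to the bench, carrying the wheel's axle 165 mm above the bench. Origin: centre of the underside of its base plate (170 x 220 mm, 12 mm thick), on the bench; z up, x along the axle. Its -x side faces roughly towards the robot. The axle's ends, 18 mm across, reach x = -63 and +63 mm.
- front_arm (a point): centre of the top end of the stand's front upright arm: flat, 22 mm wide in the stand's y, 8 mm thick, from the base plate up to 173 mm, 50 mm in front (-x) of the wheel's centre plane. A like arm stands 50 mm behind that plane. So below the axle an arm stands before and behind the hub.
- wheel: spoked trolley wheel, 264 mm over the tyre, turning about the axle. Origin: its centre, 165 mm above the bench. x: along the axle, as the stand's x; z: from the centre to the valve, so the valve is at the top when z points up. Positive turning is clockwise seen from the robot's side (-x). Hub 38 mm across, 74 mm long (x from -37 to +37 mm); rim 30 mm wide, inside radius 97 mm. 0.5 to 1 kg.
- spokes (a point): point on the wheel's axis in the plane of the spokes, 14 mm in front (-x) of the wheel's centre. Five straight round spokes 10 mm thick run in this plane from hub to rim, at 36, 108, 180, 252 and 324 degrees from the valve. The wheel turns endlessly both ways, with a drag of 0.22 N m (4 N at 58 mm radius), and stays where it is left.
- tyre: black rubber tyre fixed on the wheel, 30 mm thick round section (x from -15 to +15 mm), outside radius 132 mm, inside radius 102 mm. Origin and axes as the wheel's.
- valve: valve stem, fixed on the inside of the rim and sticking 39 mm inwards towards the hub, in the wheel's centre plane: black rubber foot 12 mm across, brass end 10 mm across. Origin on the stem, 81.5 mm from the axle; the stem runs from 58 to 97 mm from the axle. z points outwards, away from the axle.
- roller_a: bystander: steel roller lying beside the stand at its left (+y), 170 mm long, 50 mm thick. Origin under its centre, x along it.
- roller_b: bystander: another such roller, at the right (-y) of the stand.
- spanner: bystander: steel spanner 170 mm long lying flat in front of the stand. Origin under it, x along it.
- bearing: bystander: steel bearing ring 52 mm across, 16 mm high, in front of the stand at the right. Origin: centre of its underside.
- tub: bystander: white open plastic tub 100 mm across, 70 mm high, behind the stand. Origin: centre of its underside.
- oil_bottle: bystander: grey bottle 56 mm across, 140 mm high, behind the stand. Origin: centre of its underside.
- hub_cap: bystander: aluminium hub cap 60 mm across, 24 mm high, in front of the stand at the left. Origin: centre of its underside.

How it is judged:
By the outcome, as a careful person would: the job done as asked, in the order asked, and still so for the second after the job is handed in, with the robot touching nothing.
It also fails if it takes over 64 s, if anything falls off the work surface, if the arm or the gripper's body presses on something with over 40 N, if the wrist force passes 120 N, or if a joint passes its speed limit or range.

## Working session

There is one attempt and no reset: what is moved stays moved. The work goes in short steps, Python scripts to look and compute and a tool call to move; the robot and the scene stay as the last step left them, time stands still between calls to the robot, and variables do not carry over. Pictures are saved under pics/ and viewed, about 8 in all and at most 12, crops included, and the job is handed in when it is done.

Besides the shell and the picture viewer there is one more tool, called after "Emit:" by a JSON object that holds its "op" and its "data", one argument or row to a line. play_rows: Moves the arm, as the interface text tells. Its arguments: {"type":"object","properties":{"motion":{"type":"array"},"newtons":{"type":"number"}},"required":["motion"]}

```bash
mkdir -p pics
cat > h.py <<'E'
from rig import r, eyes
import numpy as np, cv2, json
def snap(n,f):
    s=r.state(); c=eyes.capture(n); cv2.imwrite('pics/'+f+'.png',cv2.cvtColor(c['image'],cv2.COLOR_RGB2BGR))
    d={k:(np.array(v).tolist()) for k,v in c.items() if k!='image'}; d['s']={k:np.array(v).tolist() for k,v in s.items()}
    json.dump(d,open('pics/'+f+'.json','w')); return d
E
python3 -c "
from h import *
for n in('scene','top'):
    d=snap(n,n+'1'); print({k:np.round(v,3).tolist() for k,v in d.items() if k!='s'})
print(d['s'])"
```

```text
{'fx': 372.089, 'fy': 372.089, 'cx': 322.575, 'cy': 193.917, 'cam_to_world': [[-0.291, 0.774, -0.562, 1.055], [0.957, 0.239, -0.165, 0.183], [0.007, -0.586, -0.811, 0.808], [0.0, 0.0, 0.0, 1.0]]}
{'fx': 401.304, 'fy': 401.304, 'cx': 317.461, 'cy': 201.112, 'cam_to_world': [[-0.025, -0.989, 0.146, 0.507], [-1.0, 0.023, -0.015, 0.057], [0.011, -0.146, -0.989, 1.046], [0.0, 0.0, 0.0, 1.0]]}
{'time_s': 0.05, 'joint_positions': [-1.329606689613191, 0.35120112641738244, 1.652409077951215, 8.807039123663196e-06, 1.1390873915690074, -0.08459516824235641], 'qvel': [4.650803023762773e-05, 5.477229015420288e-05, -0.0013812234627534519, 0.0003593218936422195, -0.0012167643294630557, 0.0006438313988669732], 'joint_efforts': [0.0005686128133675084, -49.85391855239868, -28.604947328567505, 0.0700998050160706, 0.023669397924095392, -2.852755045523736e-06], 'eef_pos': [0.17597788632644473, -0.5207357542016265, 0.21812636117568845], 'tcp_rot': [0.9867624906060443, 0.1621711500008605, -3.9226541942567896e-05, -0.0005510913111655104], 'ft_force': [-0.4587601867168951, -0.27902963173458734, -1.112436862527925], 'ft_torque': [0.035569499401135615, 0.041492890179659354, -0.010034668534302175], 'opening': 0.09323995708039333}
```

View pics/scene1.png

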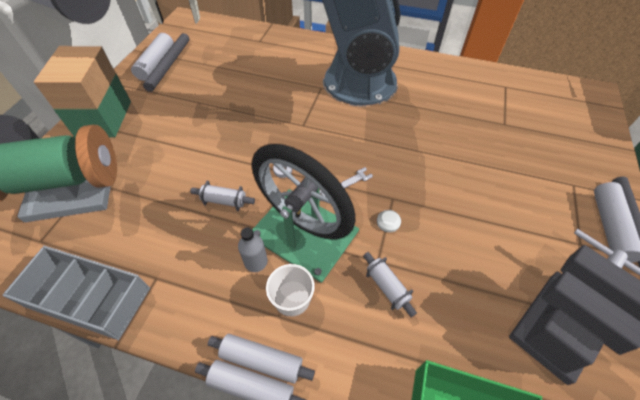

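View pics/top1.png

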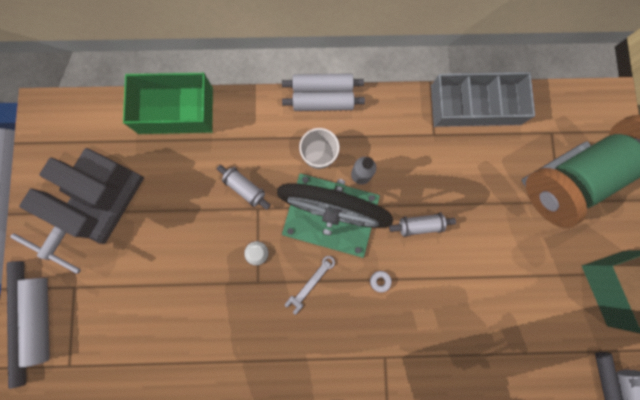

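The scene camera sees the wheel from behind, around (303,192). The top view shows the stand's green plate around (332,217), with the wheel edge-on. I'll enlarge both.

```bash
python3 -c "
import cv2,numpy as np
a=cv2.imread('pics/scene1.png')[135:285,235:375]; b=cv2.imread('pics/top1.png')[165:265,265:405]
cv2.imwrite('pics/sc2.png',cv2.resize(a,None,fx=4,fy=4,interpolation=2)); cv2.imwrite('pics/tc2.png',cv2.resize(b,None,fx=5,fy=5,interpolation=2))"
```

```text
(no output)
```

View pics/sc2.png

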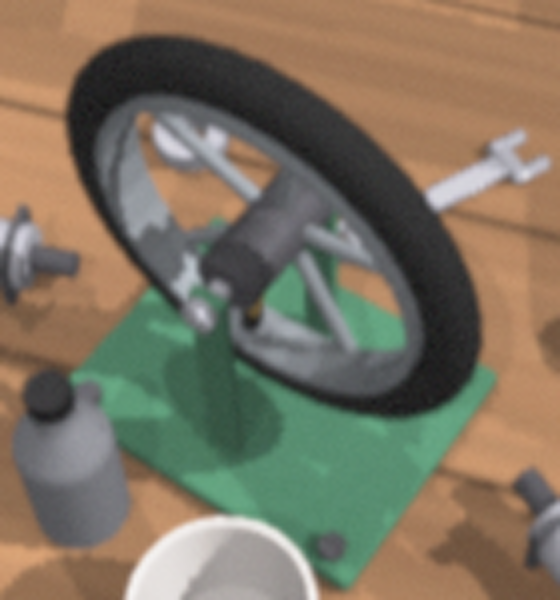

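View pics/tc2.png

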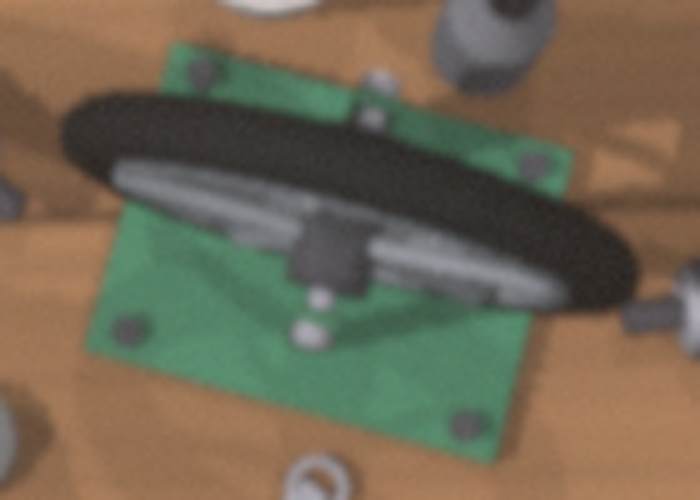

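```bash
cat >> h.py <<'E'
def proj(d,P):
    T=np.array(d['cam_to_world']); p=(np.asarray(P)-T[:3,3])@T[:3,:3]
    return np.c_[d['fx']*p[:,0]/p[:,2]+d['cx'],d['fy']*p[:,1]/p[:,2]+d['cy']]
def S2W(q,P):
    c,s=np.cos(q[2]),np.sin(q[2]); P=np.asarray(P,float)
    return np.c_[q[0]+c*P[:,0]-s*P[:,1],q[1]+s*P[:,0]+c*P[:,1],P[:,2]]
def wp(x,rad,th): # wheel point, th clockwise seen from -x (robot) : right = -y
    return [x,-rad*np.sin(th),.165+rad*np.cos(th)]
E
python3 - <<'E'
from h import *
from scipy.optimize import least_squares
t=json.load(open('pics/top1.json'));s=json.load(open('pics/scene1.json'))
M=[[.085,.11,.012],[.085,-.11,.012],[-.085,-.11,.012],[-.085,.11,.012],[.063,0,.165],[-.063,0,.165]]
tp=np.array([(178,42),(572,150),(495,456),(88,346),(380,82),(310,335)])/5+[265,165]
sp=np.array([(345,583),(75,370),(497,375),(203,313)])/4+[235,135]
f=lambda q:np.r_[(proj(t,S2W(q,M))-tp).ravel(),(proj(s,S2W(q,np.array(M)[[0,1,3,4]]))-sp).ravel()]
o=least_squares(f,[.5,.03,-.2]); print(o.x,np.round(o.fun.reshape(-1,2),1).tolist())
q=o.x; json.dump(q.tolist(),open('q.json','w'))
im=cv2.imread('pics/sc2.png')
for deg in range(150,215,10):
    th=np.radians(deg)
    u=(proj(s,S2W(q,[wp(0,.058,th),wp(-.014,.097,th+np.radians(36)),wp(-.014,.097,th-np.radians(36)),wp(-.014,.097,th+np.radians(108)),wp(-.014,.097,th-np.radians(108)),wp(-.014,.097,th+np.pi)]))-[235,135])*4
    print(deg,np.round(u).astype(int).tolist())
E
```

```text
[ 0.62121565  0.00906661 -0.31157925] [[-1.5, -0.7], [0.3, 1.2], [-1.7, 3.0], [-2.6, 0.5], [0.0, -0.5], [-1.7, 3.0], [-0.3, -0.1], [-6.4, 4.6], [0.9, -1.3], [-2.5, 0.4]]
150 [[229, 261], [301, 322], [161, 186], [428, 322], [176, 74], [358, 158]]
160 [[242, 273], [324, 333], [174, 208], [433, 306], [160, 80], [332, 135]]
170 [[256, 284], [346, 340], [190, 230], [433, 287], [150, 91], [304, 114]]
180 [[271, 294], [367, 345], [209, 251], [429, 265], [143, 105], [276, 97]]
190 [[285, 301], [386, 345], [229, 270], [419, 241], [141, 121], [248, 84]]
200 [[299, 307], [403, 342], [251, 289], [405, 215], [143, 140], [222, 75]]
210 [[312, 311], [417, 335], [273, 305], [386, 189], [149, 160], [199, 72]]
```

Run:
```python
from h import *
from scipy.optimize import least_squares
t=json.load(open('pics/top1.json'));s=json.load(open('pics/scene1.json'))
M=[[.085,.11,.012],[.085,-.11,.012],[-.085,-.11,.012],[-.085,.11,.012],[.06,0,.172],[-.06,0,.172]]
tp=np.array([(178,42),(572,150),(495,456),(88,346),(380,82),(310,335)])/5+[265,165]
sp=np.array([(345,583),(497,375),(203,313)])/4+[235,135]
f=lambda q:np.r_[(proj(t,S2W(q,M))-tp).ravel(),(proj(s,S2W(q,np.array([M[0],M[3],[.063,0,.165]])))-sp).ravel()]
o=least_squares(f,[.5,.03,-.2]); print(o.x,np.round(o.fun.reshape(-1,2),1).tolist())
q=o.x; json.dump(q.tolist(),open('q.json','w'))
for deg in range(130,215,10):
    th=np.radians(deg)
    u=(proj(s,S2W(q,[wp(0,.058,th),wp(-.014,.097,th+np.radians(36)),wp(-.014,.097,th-np.radians(36)),wp(-.014,.097,th+np.radians(108)),wp(-.014,.097,th-np.radians(108)),wp(-.014,.097,th+np.pi)]))-[235,135])*4
    print(deg,np.round(u).astype(int).tolist())
```

```text
[ 0.62300892  0.00769195 -0.29421762] [[-1.7, -0.8], [0.4, -0.3], [-0.4, 1.7], [-1.7, 0.7], [0.0, -0.8], [-0.2, 0.7], [-0.1, 0.2], [0.1, -1.7], [-3.0, 1.2]]
130 [[202, 238], [251, 294], [138, 147], [404, 341], [213, 77], [398, 210]]
140 [[213, 251], [274, 310], [145, 168], [417, 333], [190, 75], [378, 184]]
150 [[225, 264], [298, 323], [155, 189], [426, 321], [170, 77], [355, 159]]
160 [[238, 276], [321, 334], [169, 211], [431, 306], [155, 84], [328, 136]]
170 [[253, 286], [343, 341], [185, 233], [431, 287], [144, 94], [300, 115]]
180 [[267, 295], [365, 345], [204, 253], [426, 265], [137, 108], [272, 99]]
190 [[282, 303], [384, 346], [225, 273], [417, 241], [135, 125], [244, 86]]
200 [[296, 309], [401, 342], [247, 291], [402, 215], [137, 143], [217, 78]]
210 [[309, 312], [415, 335], [270, 307], [383, 189], [143, 164], [194, 75]]
```

Emit:
{"op": "play_rows", "data": {
  "motion": [
    [[0,0,-0.045],-6,-1],
    [[0,0,-0.09],-12,-1],
    [[0,0,-0.135],-18,-1],
    [[0,0,-0.18],-24,-1],
    [[0.03,-0.028,-0.18],-31,-1],
    [[0.06,-0.056,-0.18],-39,-1],
    [[0.09,-0.085,-0.18],-47,-1],
    [[0.12,-0.113,-0.18],-54.5,-1]
  ]
}}

```text
time_s: 0.9
eef_pos: [0.2539, -0.374, 0.3983]
tcp_rot: [0.801, 0.598, 0.0, -0.0]
ft_force: [1.3, -0.9, -0.0]
opening: 0.0932
```

```bash
cat >> h.py <<'E'
from scipy.spatial.transform import Rotation as R
def go(P): # world target -> tool shift
    s=r.state(); return np.round(R.from_quat(s['tcp_rot']).inv().apply(np.array(P)-s['eef_pos']),4)
def st():
    s=r.state(); q=json.load(open('q.json')); p=np.array(s['eef_pos']); c,sn=np.cos(q[2]),np.sin(q[2]); d=p[:2]-q[:2]
    m=R.from_quat(s['tcp_rot']).as_matrix()
    print('t',round(s['time_s'],2),'tcp',p.round(4),'stand',np.round([c*d[0]+sn*d[1],-sn*d[0]+c*d[1],p[2]],4),'yaw_y-standx deg',np.round(np.degrees(np.arctan2(m[1,1],m[0,1])-q[2]),2),'F',np.round(s['ft_force'],1),'op',round(s['opening'],4))
def stand2tool(P):
    q=json.load(open('q.json')); return go(S2W(q,[P])[0])
E
python3 -c "
from h import *
st(); print(stand2tool([-.15,0,.40]), r.state()['joint_positions'])"
```

```text
t 0.9 tcp [ 0.2539 -0.374   0.3983] stand [-0.2426 -0.4723  0.3983] yaw_y-standx deg 0.32 F [ 1.3 -0.9 -0. ] op 0.0932
[ 0.4718  0.0952 -0.0015] [-1.07744527e+00  3.21163752e-02  1.60550826e+00  9.06249758e-05
  1.50446355e+00 -7.88882091e-01]
```

Emit:
{"op": "play_rows", "data": {
  "motion": [
    [[0.04,0.01,0],0,-1],
    [[0.085,0.02,0],0,-1],
    [[0.13,0.03,0],0,-1],
    [[0.175,0.04,0],0,-1],
    [[0.22,0.05,0],0,-1],
    [[0.265,0.06,0],0,-1],
    [[0.31,0.07,0],0,-1],
    [[0.355,0.08,0],0,-1]
  ]
}}

```text
time_s: 1.7
eef_pos: [0.4334, -0.057, 0.3986]
tcp_rot: [0.803, 0.596, -0.0, 0.0]
ft_force: [0.0, -1.0, 0.2]
opening: 0.0932
```

Emit:
{"op": "play_rows", "data": {
  "motion": [
    [[0.04,0.005,0],0.3,-1],
    [[0.08,0.01,0],0.3,-1],
    [[0.11,0.015,0],0.3,-1],
    [[0.116,0.015,0],0.3,-1],
    [[0.116,0.015,0],0.3,-1],
    [[0.116,0.015,0],0.3,-1],
    [[0.116,0.015,0],0.3,-1],
    [[0.116,0.015,0],0.3,-1]
  ]
}}

```text
time_s: 2.5
eef_pos: [0.4807, 0.0469, 0.3988]
tcp_rot: [0.805, 0.593, 0.0, 0.0]
ft_force: [-0.1, -0.3, 0.2]
opening: 0.0933
```

```bash
python3 -c "
from h import *
st(); d=snap('wrist','w1'); print(np.round(d['T_tool_cam'],3).tolist(),d['fx'],d['cx'],d['cy'])"
```

```text
t 2.5 tcp [0.4807 0.0469 0.3988] stand [-0.1476 -0.0038  0.3988] yaw_y-standx deg -0.35 F [-0.1 -0.3  0.2] op 0.0933
[[0.0, -0.955, -0.296, 0.082], [1.0, 0.0, -0.0, -0.001], [0.0, -0.296, 0.955, -0.168], [0.0, 0.0, 0.0, 1.0]] 309.70691628693146 320.5538334552683 202.11301054962104
```

View pics/w1.png

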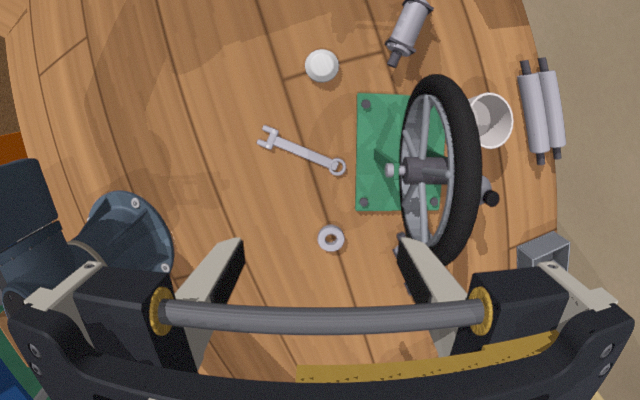

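The wrist view shows the front of the wheel at about (440,170), the front axle end at (390,171) and spokes near (425,110) and (425,215). I'll enlarge it.

```bash
python3 -c "
import cv2
a=cv2.imread('pics/w1.png')[65:275,345:505]
cv2.imwrite('pics/w1c.png',cv2.resize(a,None,fx=2.85,fy=2.85,interpolation=2))"
```

```text
(no output)
```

View pics/w1c.png

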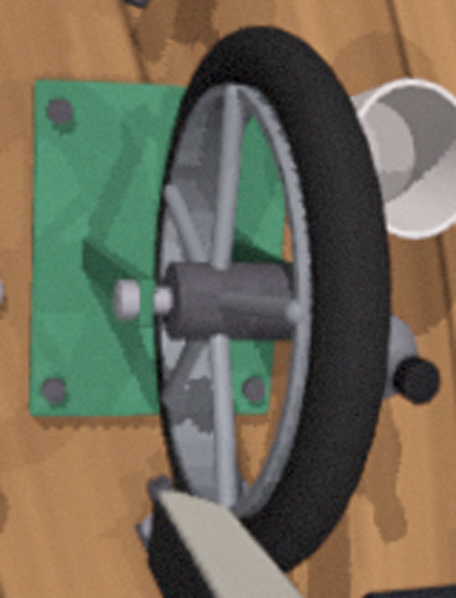

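```bash
cat >> h.py <<'E'
def fproj(d,P):
    s=d['s']; T=np.eye(4); T[:3,:3]=R.from_quat(s['tcp_rot']).as_matrix(); T[:3,3]=s['eef_pos']; T=T@np.array(d['T_tool_cam'])
    p=(np.asarray(P)-T[:3,3])@T[:3,:3]; n=np.hypot(p[:,0],p[:,1]); a=np.arctan2(n,p[:,2])
    return np.c_[d['fx']*a*p[:,0]/n+d['cx'],d['fy']*a*p[:,1]/n+d['cy']]
def spk(th): return [wp(-.014,.097,th+np.radians(36+72*k)) for k in range(5)]
E
python3 - <<'E'
from h import *
from scipy.optimize import least_squares
w=json.load(open('pics/w1.json'))
M=[[-.085,.11,.012],[-.085,-.11,.012],[.085,-.11,.012],[-.063,0,.165]]
mp=np.array([(35,82),(32,413),(268,412),(121,300)])/2.85+[345,65]
# spoke k=2 at th+180(top), k=1 th+108 ,k=3 th+252
sp=np.array([(232,85),(296,311),(230,505)])/2.85+[345,65]
def f(q):
    S=np.array(spk(q[3]))[[1,2,3]]
    return np.r_[(fproj(w,S2W(q,M))-mp).ravel(),(fproj(w,S2W(q,S))-sp).ravel()]
q0=json.load(open('q.json'))+[np.pi]
print(np.round(f(q0).reshape(-1,2)*2.85))
o=least_squares(f,q0); print(o.x,np.degrees(o.x[2:]),np.round(o.fun.reshape(-1,2),1).tolist())
print(np.round((fproj(w,S2W(o.x,spk(o.x[3])))-[345,65])*2.85))
E
```

```text
[[ -3.  -6.]
 [ -6.   1.]
 [ -2.  -0.]
 [ -9.  -4.]
 [  9.  18.]
 [ -9.  38.]
 [-17.  -5.]]
[ 0.62562252  0.00711434 -0.28292824  2.98722718] [-16.21059423 171.15551001] [[-0.3, -1.6], [0.1, 0.7], [1.2, -0.7], [-1.1, -0.9], [0.6, 3.9], [-0.2, -0.6], [-0.1, -1.4]]
[[172. 191.]
 [234.  96.]
 [295. 309.]
 [230. 501.]
 [172. 391.]]
```

```bash
python3 -c "
from h import *
json.dump([.6252,.0073,-.2855],open('q.json','w'))
st(); print(stand2tool([.018,-.03,.40]),stand2tool([.018,-.03,.222]))"
```

```text
t 2.55 tcp [0.4807 0.047  0.3988] stand [-0.1498 -0.0026  0.3988] yaw_y-standx deg -0.84 F [-0.  -0.5 -1.1] op 0.093
[-0.025   0.1682 -0.0012] [-0.025   0.1681  0.1768]
```

Emit:
{"op": "play_rows", "data": {
  "motion": [
    [[-0.005,0.035,0],-0.8,-1],
    [[-0.012,0.08,0],-0.8,-1],
    [[-0.02,0.125,0],-0.8,-1],
    [[-0.025,0.16,0],-0.8,-1],
    [[-0.025,0.168,0],-0.8,-1],
    [[-0.025,0.168,0.02],-0.8,-1],
    [[-0.025,0.168,0.05],-0.8,-1],
    [[-0.025,0.168,0.08],-0.8,-1]
  ]
}}

```text
time_s: 3.35
eef_pos: [0.6336, -0.0257, 0.3181]
tcp_rot: [0.8, 0.599, 0.0, 0.0]
ft_force: [0.7, -0.0, -0.3]
opening: 0.0929
```

```bash
python3 -c "
from h import *
st(); d=snap('wrist','w2'); print(stand2tool([.018,-.03,.222]))"
```

```text
t 3.35 tcp [ 0.6336 -0.0257  0.3181] stand [ 0.0174 -0.0293  0.3181] yaw_y-standx deg 0.01 F [ 0.7 -0.  -0.3] op 0.0929
[-0.0003  0.0028  0.0906]
```

View pics/w2.png

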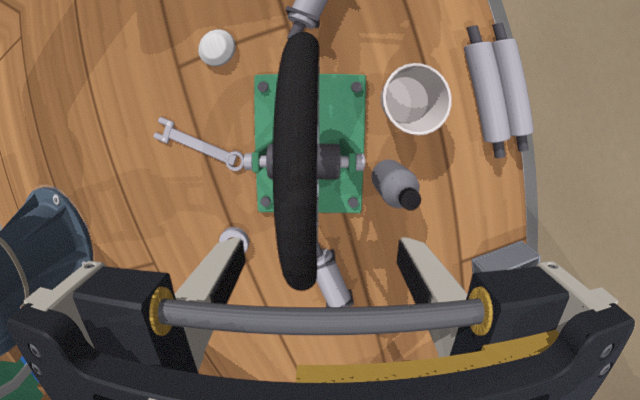

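The tyre is seen edge-on from above, spanning x≈274–319. Both fingertips, at (240,240) and (400,240), clear it on either side. I'll fit the wheel plane from the tyre silhouette.

```bash
cat > fit.py <<'E'
from h import *
import sys
from scipy.optimize import least_squares
f=sys.argv[1]; w=json.load(open(f'pics/{f}.json')); g=cv2.imread(f'pics/{f}.png').max(2).astype(float)
rows=[r_ for r_ in range(*map(int,sys.argv[2:4]),4) if not int(sys.argv[4])<r_<int(sys.argv[5])]
c0=int(sys.argv[6])
def edges(row):
    m=g[row]<60; L=c0
    while m[L-1]: L-=1
    H=c0
    while m[H+1]: H+=1
    return L-.5,H+.5
E=np.array([edges(x) for x in rows])
u,v=np.meshgrid(np.linspace(0,2*np.pi,1440),np.linspace(0,2*np.pi,72)); u=u.ravel();v=v.ravel()
rad=.117+.015*np.cos(v); P=np.c_[.015*np.sin(v),-rad*np.sin(u),.165+rad*np.cos(u)]
P=P[P[:,2]>.165]
def model(q):
    p=fproj(w,S2W(q,P)); out=[]
    for x in rows:
        k=np.abs(p[:,1]-x)<1.; out.append((p[k,0].min(),p[k,0].max()))
    return np.array(out)
q0=np.array(json.load(open('q.json')))
D=lambda q:model(q)-E
print('rows',rows); print('resid L/R px mean',D(q0).mean(0)); print(D(q0).round(1).T)
from scipy.optimize import minimize
c,s=np.cos(q0[2]),np.sin(q0[2])
J=lambda z:np.abs(D([q0[0]+c*z[0]*.001,q0[1]+s*z[0]*.001,q0[2]+z[1]*.01])).mean()
o=minimize(J,[0,0],method='Nelder-Mead',options=dict(xatol=.02,fatol=.005)); print('dx mm',o.x[0],'dyaw deg',np.degrees(o.x[1]*.01),o.fun)
E
python3 fit.py w2 60 270 135 190 296
```

```text
rows [60, 64, 68, 72, 76, 80, 84, 88, 92, 96, 100, 104, 108, 112, 116, 120, 124, 128, 132, 192, 196, 200, 204, 208, 212, 216, 220, 224, 228, 232, 236, 240, 244, 248, 252, 256, 260, 264, 268]
resid L/R px mean [0.84031289 1.72292692]
[[-0.3 -1.  -0.7 -0.2  0.3 -0.2  0.4 -0.   0.6  0.3 -0.1  0.7  0.4  0.2
   1.   0.8  0.6  0.5  0.4  1.9  1.1  1.3  1.5  1.8  2.1  1.4  1.7  1.
   1.4  0.8  1.2  1.7  1.2  1.8  1.4  1.1  1.8  1.6  1.6]
 [ 0.2  1.1  0.1  0.   1.   1.   1.   1.   0.9  0.9  0.9  1.9  0.9  1.9
   1.8  0.8  1.8  1.8  1.8  1.8  2.8  1.8  1.8  1.8  1.9  1.9  1.9  2.9
   2.9  1.9  2.   2.   3.   3.   2.1  2.1  2.6  3.6  2.6]]
dx mm 0.0 dyaw deg 0.0 1.3460110978995021
```

```bash
sed -i 's/xatol=.02,fatol=.005/xatol=.02,fatol=.003,initial_simplex=[[0,0],[-2,0],[0,1]]/' fit.py; python3 fit.py w2 60 270 135 190 296 | tail -1
```

```text
dx mm -1.0548676252365112 dyaw deg -0.6021888020424705 0.4784611111534189
```

```bash
python3 -c "
from h import *
q=json.load(open('q.json')); q=[q[0]-.00105*np.cos(q[2]),q[1]-.00105*np.sin(q[2]),q[2]-.0105]; json.dump(q,open('q.json','w')); print(q)
w=json.load(open('pics/w2.json'));s=w['s'];m=R.from_quat(s['tcp_rot']).as_matrix()
P=np.array([[x,y,0] for y in(-.0465,.0465,-.064,.064) for x in(-.0075,.0075)])
print(fproj(w,P@m.T+s['eef_pos']).round(1).tolist())
st(); print(stand2tool([.018,-.03,.222]))
a=cv2.imread('pics/w2.png')[225:305,185:435]; cv2.imwrite('pics/w2c.png',cv2.resize(a,None,fx=3.2,fy=3.2,interpolation=2))"
```

```text
[np.float64(0.6241925029983211), np.float64(0.007595719109304797), -0.296]
[[247.2, 260.2], [245.0, 238.3], [396.5, 260.2], [398.9, 238.3], [220.8, 259.3], [217.8, 237.7], [422.9, 259.3], [425.9, 237.7]]
t 3.4 tcp [ 0.632  -0.0255  0.3126] stand [ 0.0171 -0.0294  0.3126] yaw_y-standx deg 0.61 F [ 0.1 -0.2 -3.6] op 0.0928
[-0.0005  0.0014  0.0906]
```

View pics/w2c.png

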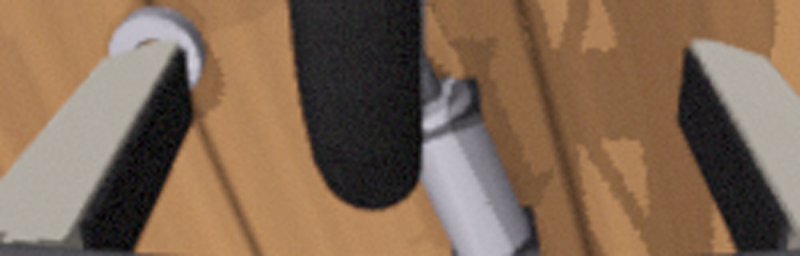

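Emit:
{"op": "play_rows", "data": {
  "motion": [
    [[0,0,0.02],0.6,-1],
    [[0,0,0.04],0.6,-1],
    [[0,0,0.06],0.6,-1],
    [[0,0,0.075],0.6,-1],
    [[0,0,0.08],0.6,-1],
    [[0,0,0.08],0.6,-1],
    [[0,0,0.08],0.6,-1],
    [[0,0,0.08],0.6,-1]
  ]
}}

```text
time_s: 4.2
eef_pos: [0.6344, -0.0257, 0.2398]
tcp_rot: [0.804, 0.595, 0.001, 0.001]
ft_force: [-0.3, -1.4, -0.3]
opening: 0.0927
```

```bash
python3 -c "
from h import *
st(); print(stand2tool([.030,-.03,.222]))"
```

```text
t 4.2 tcp [ 0.6344 -0.0257  0.2398] stand [ 0.0195 -0.0289  0.2398] yaw_y-standx deg 0.03 F [-0.3 -1.4 -0.3] op 0.0927
[-0.0012  0.0105  0.0178]
```

```bash
python3 -c "
from h import *
st(); d=snap('wrist','w3'); st()"; python3 fit.py w3 40 300 120 200 296
```

```text
t 4.2 tcp [ 0.6344 -0.0257  0.2398] stand [ 0.0195 -0.0289  0.2398] yaw_y-standx deg 0.03 F [-0.3 -1.4 -0.3] op 0.0927
t 4.25 tcp [ 0.6344 -0.0257  0.2396] stand [ 0.0194 -0.0289  0.2396] yaw_y-standx deg 0.02 F [-0.4 -0.6 -0.6] op 0.0929
rows [40, 44, 48, 52, 56, 60, 64, 68, 72, 76, 80, 84, 88, 92, 96, 100, 104, 108, 112, 116, 120, 200, 204, 208, 212, 216, 220, 224, 228, 232, 236, 240, 244, 248, 252, 256, 260, 264, 268, 272, 276, 280, 284, 288, 292, 296]
resid L/R px mean [-1.46647481  0.66595805]
[[ -0.2  -0.4 -13.5 -13.6  -0.5  -0.4  -0.2 -14.    0.3  -0.4  -0.1   0.4
   -0.2   0.2  -0.3   0.3  -0.2   0.5 -23.9  -0.3  -0.6   0.    0.2   0.3
   -0.5  -0.2   0.    0.4  -0.4   0.    0.3   0.7   0.2  -0.5   0.   -0.5
    0.   -0.4   0.3  -0.2   0.6   0.3  -0.1  -0.2  -0.4  -0.5]
 [ -1.4  -1.6   0.2   1.1   1.    0.9   0.8   0.7   0.6   0.5   0.5   0.4
    0.3   0.3   1.2   1.2   1.1   1.1   1.    1.    0.9   0.8   0.8   0.8
    0.8   0.8   0.9   0.9   0.9   1.    1.    1.    1.1   0.1   1.2   0.2
    0.3   0.3   0.4   0.5   0.6   0.6   0.7  -0.2   0.6   2.7]]
dx mm -0.15505188703536987 dyaw deg -0.03407706881645361 1.1823699715709204
```

View pics/w3.png

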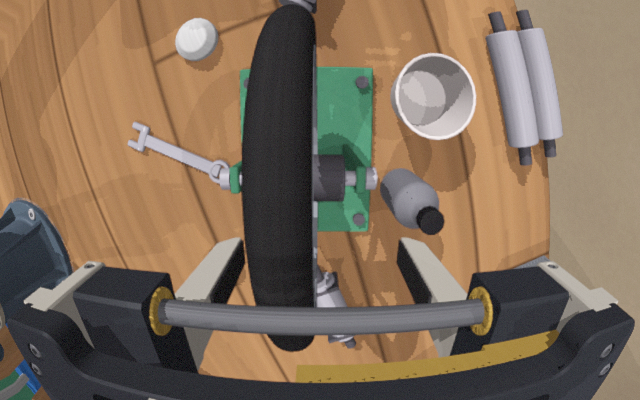

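Emit:
{"op": "play_rows", "data": {
  "motion": [
    [[0,0,0.006],0,-1],
    [[0,0,0.012],0,-1],
    [[0,0,0.018],0,-1],
    [[0,0.004,0.018],0,-1],
    [[0,0.007,0.018],0,-1],
    [[0,0.01,0.018],0,-1],
    [[0,0.01,0.018],0,-1],
    [[0,0.01,0.018],0,-1]
  ]
}}

```text
time_s: 5.05
eef_pos: [0.6437, -0.0286, 0.2207]
tcp_rot: [0.804, 0.595, 0.0, 0.0]
ft_force: [0.2, -0.0, -0.9]
opening: 0.0933
```

```bash
python3 -c "
from h import *
st(); print(r.state()['ft_torque'])"
```

```text
t 5.05 tcp [ 0.6437 -0.0286  0.2207] stand [ 0.0293 -0.0289  0.2207] yaw_y-standx deg 0.02 F [ 0.2 -0.  -0.9] op 0.0933
[-0.02150498 -0.13609217  0.02635995]
```

Emit:
{"op": "play_rows", "data": {
  "motion": [
    [[0.006,0.001,0],0,-1],
    [[0.012,0.001,0],0,-1],
    [[0.018,0.001,0],0,-1],
    [[0.024,0.001,0],0,-1],
    [[0.029,0.001,0],0,-1],
    [[0.034,0.001,0],0,-1],
    [[0.039,0.001,0],0,-1],
    [[0.044,0.001,0],0,-1]
  ]
}}

```text
time_s: 5.85
eef_pos: [0.6558, 0.0133, 0.2194]
tcp_rot: [0.803, 0.595, -0.002, -0.001]
ft_force: [-7.9, -2.6, -3.3]
opening: 0.0928
```

```bash
python3 -c "
from h import *
st(); d=snap('wrist','w4'); s=snap('scene','s4'); st()
a=cv2.imread('pics/w4.png')[0:320,180:460]; b=cv2.imread('pics/s4.png')[135:285,235:375]
cv2.imwrite('pics/c4.png',np.hstack([cv2.resize(a,(420,480)),cv2.resize(b,None,fx=2.7,fy=3.2,interpolation=2)]))"
```

```text
t 5.85 tcp [0.6558 0.0133 0.2194] stand [0.0286 0.0147 0.2194] yaw_y-standx deg 0.04 F [-7.9 -2.6 -3.3] op 0.0928
t 5.95 tcp [0.6561 0.0142 0.2194] stand [0.0286 0.0156 0.2194] yaw_y-standx deg 0.06 F [-7.3  1.2 -3.5] op 0.0926
```

View pics/c4.png

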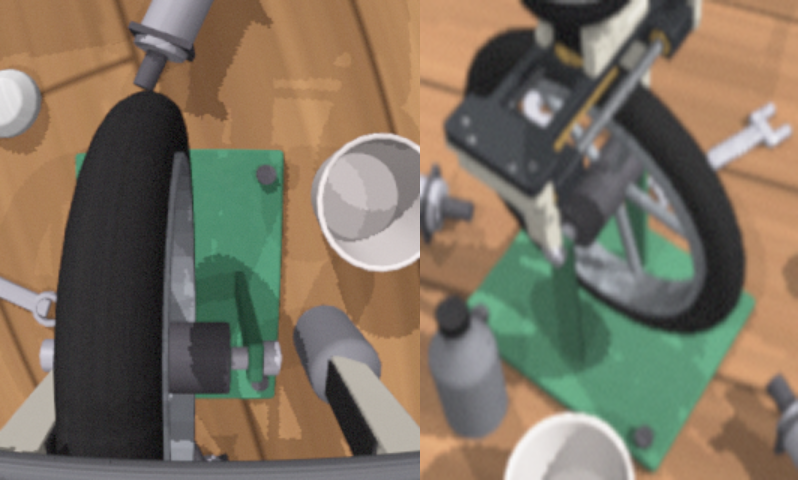

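The axial force of about 7 N and an almost unmoved wheel suggest the finger rode up over the round spoke. I'll back off and re-engage 1.7 mm deeper.

Emit:
{"op": "play_rows", "data": {
  "motion": [
    [[0,-0.008,0],0,-1],
    [[-0.015,-0.008,0],0,-1],
    [[-0.03,-0.008,0],0,-1],
    [[-0.045,-0.008,0],0,-1],
    [[-0.045,-0.003,0],0,-1],
    [[-0.045,0.0005,0],0,-1],
    [[-0.045,0.0017,0],0,-1],
    [[-0.045,0.0017,0],0,-1]
  ]
}}

```text
time_s: 6.75
eef_pos: [0.6462, -0.03, 0.2205]
tcp_rot: [0.803, 0.595, -0.0, -0.0]
ft_force: [1.2, -0.3, 0.5]
opening: 0.0927
```

```bash
python3 -c "
from h import *
st(); d=snap('wrist','w5');s=snap('scene','s5'); st()
b=cv2.imread('pics/s5.png')[135:285,235:375]
cv2.imwrite('pics/s5c.png',cv2.resize(b,None,fx=4,fy=4,interpolation=2))"; python3 fit.py w5 60 270 130 210 260 | tail -1
```

```text
t 6.75 tcp [ 0.6462 -0.03    0.2205] stand [ 0.032  -0.0296  0.2205] yaw_y-standx deg 0.05 F [ 1.2 -0.3  0.5] op 0.0927
t 6.85 tcp [ 0.6461 -0.0299  0.2205] stand [ 0.0319 -0.0295  0.2205] yaw_y-standx deg 0.05 F [-0.7  0.2  0.2] op 0.0929
dx mm -0.49965572357177734 dyaw deg -0.13302408125625134 4.354205547240602
```

View pics/s5c.png

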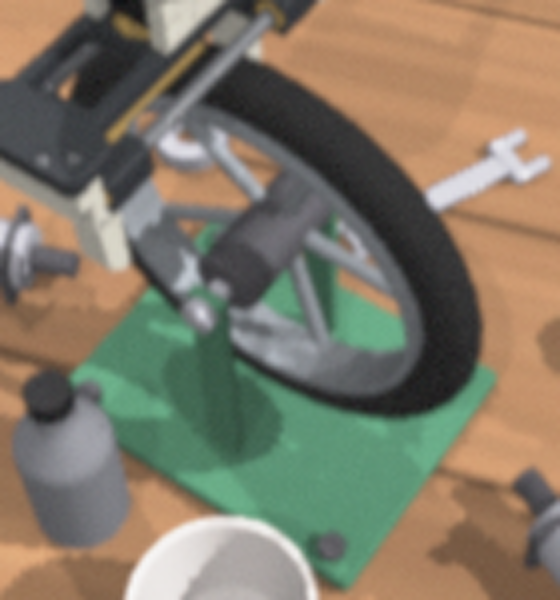

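The lower spoke's end moved from about (350,350) to (325,340), so the wheel has turned roughly -12°. I've viewed 11 pictures, so I'll measure the angle numerically from here.

```bash
cat > ang.py <<'E'
from h import *
import sys
def score(f,lo=0,hi=72,step=.5,zlo=-1):
    d=json.load(open(f'pics/{f}.json')); im=cv2.imread(f'pics/{f}.png'); lab=cv2.cvtColor(cv2.GaussianBlur(im,(0,0),.7),cv2.COLOR_BGR2LAB).astype(np.float32)
    pr=fproj if 'T_tool_cam' in d else proj; q=json.load(open('q.json'))
    def samp(P):
        p=pr(d,S2W(q,P)).astype(np.float32); return cv2.remap(lab,p[:,0],p[:,1],cv2.INTER_LINEAR).reshape(-1,3)
    rs=np.linspace(.035,.085,26); A=np.arange(lo,hi,step); out=[]
    for a in A:
        t=0
        for k in range(5):
            th=np.radians(a+36+72*k)
            u=np.array([-np.cos(th),-np.sin(th)])  # d(y,z)/dth
            C=np.array([wp(-.014,x,th) for x in rs]); off=lambda e:C+np.array([0,u[0]*e,u[1]*e])
            c=[samp(off(e)) for e in(-.0025,0,.0025)]; s=[samp(off(e)) for e in(-.0095,.0095)]
            g=lambda m:np.hypot(m[:,1]-128,m[:,2]-128) # chroma
            cc=np.max([g(x) for x in c],0); ss=[g(x) for x in s]
            L=np.mean([x[:,0] for x in c],0)
            t+=np.mean(np.clip(np.mean(ss,0)-cc,-5,25)) + .15*np.mean(np.clip(L-np.mean([x[:,0] for x in s],0),-30,40))
        out.append(t)
    return A,np.array(out)
if __name__=='__main__':
  for f in sys.argv[1:]:
    A,o=score(f); i=np.argsort(-o)[:6]; print(f,[(float(A[k]),round(float(o[k]),1)) for k in i],'med',np.median(o).round(1))
E
python3 ang.py scene1 w1 s4 s5
```

```text
scene1 [(27.0, 23.1), (27.5, 22.7), (26.5, 22.7), (28.0, 22.0), (26.0, 21.7), (28.5, 21.0)] med -6.7
w1 [(34.0, 10.4), (17.0, 10.3), (17.5, 10.2), (33.5, 10.2), (34.5, 10.0), (18.0, 9.9)] med -2.7
s4 [(15.5, 13.4), (16.0, 13.4), (15.0, 13.2), (16.5, 13.2), (17.0, 12.8), (14.5, 12.7)] med -3.2
s5 [(14.5, 25.9), (15.0, 25.5), (14.0, 25.2), (15.5, 24.4), (13.5, 23.5), (16.0, 22.8)] med -5.3
```

Emit:
{"op": "play_rows", "data": {
  "motion": [
    [[0.012,0,0],0,-1],
    [[0.024,0,0],0,-1],
    [[0.034,0,0],0,-1],
    [[0.04,0,0],0,-1],
    [[0.045,0,0],0,-1],
    [[0.05,0,0],0,-1],
    [[0.055,0,0],0,-1],
    [[0.06,0,0],0,-1]
  ]
}}

```text
time_s: 7.65
eef_pos: [0.662, 0.0269, 0.2195]
tcp_rot: [0.803, 0.595, -0.002, -0.001]
ft_force: [-7.2, -4.3, -2.8]
opening: 0.093
```

```bash
cat > look.py <<'E'
from h import *
import sys
st(); snap('scene',sys.argv[1]); st()
E
python3 look.py s6; python3 ang.py s6
```

```text
t 7.65 tcp [0.662  0.0269 0.2195] stand [0.0305 0.0295 0.2195] yaw_y-standx deg 0.04 F [-7.2 -4.3 -2.8] op 0.093
t 7.7 tcp [0.6622 0.0278 0.2196] stand [0.0305 0.0304 0.2196] yaw_y-standx deg 0.06 F [-6.3 -0.4  1.8] op 0.0929
s6 [(1.0, 15.6), (1.5, 15.4), (0.5, 15.2), (2.0, 14.6), (0.0, 13.7), (2.5, 13.5)] med -2.3
```

Emit:
{"op": "play_rows", "data": {
  "motion": [
    [[0.003,0.0004,0],0,-1],
    [[0.006,0.0008,0],0,-1],
    [[0.009,0.0008,0],0,-1],
    [[0.012,0.0008,0],0,-1],
    [[0.014,0.0008,0],0,-1],
    [[0.016,0.0008,0],0,-1],
    [[0.018,0.0008,0],0,-1],
    [[0.018,0.0008,0],0,-1]
  ]
}}

```text
time_s: 8.5
eef_pos: [0.668, 0.0443, 0.2197]
tcp_rot: [0.803, 0.595, -0.002, -0.001]
ft_force: [-7.2, -1.5, -0.8]
opening: 0.0932
```

```bash
python3 look.py s7; python3 ang.py s7
```

```text
t 8.5 tcp [0.668  0.0443 0.2197] stand [0.0312 0.0479 0.2197] yaw_y-standx deg 0.05 F [-7.2 -1.5 -0.8] op 0.0932
t 8.55 tcp [0.668  0.0442 0.2198] stand [0.0312 0.0478 0.2198] yaw_y-standx deg 0.04 F [-6.7 -0.7 -0.8] op 0.093
s7 [(62.5, 11.6), (63.0, 11.5), (62.0, 11.2), (59.5, 10.9), (59.0, 10.8), (60.0, 10.7)] med -3.2
```

Emit:
{"op": "play_rows", "data": {
  "motion": [
    [[-0.002,-0.006,0],0,-1],
    [[-0.004,-0.012,0],0,-1],
    [[-0.03,-0.012,0],0,-1],
    [[-0.06,-0.012,0],0,-1],
    [[-0.09,-0.012,0],0,-1],
    [[-0.115,-0.012,0],0,-1],
    [[-0.12,-0.006,0],0,-1],
    [[-0.12,-0.002,0],0,-1]
  ]
}}

```text
time_s: 9.35
eef_pos: [0.6329, -0.0706, 0.2211]
tcp_rot: [0.804, 0.595, 0.0, 0.0]
ft_force: [-0.1, 0.6, 0.1]
opening: 0.093
```

```bash
python3 look.py s8; python3 ang.py s8
```

```text
t 9.35 tcp [ 0.6329 -0.0706  0.2211] stand [ 0.0311 -0.0722  0.2211] yaw_y-standx deg -0.05 F [-0.1  0.6  0.1] op 0.093
t 9.4 tcp [ 0.6335 -0.07    0.2209] stand [ 0.0315 -0.0715  0.2209] yaw_y-standx deg -0.0 F [ 0.1  0.4 -0.9] op 0.0929
s8 [(61.0, 20.7), (61.5, 20.7), (60.5, 20.3), (62.0, 20.1), (60.0, 19.5), (62.5, 18.8)] med -5.6
```

Emit:
{"op": "play_rows", "data": {
  "motion": [
    [[0.005,0.0012,0],0,-1],
    [[0.01,0.0012,0],0,-1],
    [[0.016,0.0012,0],0,-1],
    [[0.022,0.0012,0],0,-1],
    [[0.028,0.0015,0],0,-1],
    [[0.034,0.0015,0],0,-1],
    [[0.04,0.0015,0],0,-1],
    [[0.046,0.0015,0],0,-1]
  ]
}}

```text
time_s: 10.2
eef_pos: [0.6473, -0.026, 0.2208]
tcp_rot: [0.803, 0.595, -0.0, -0.0]
ft_force: [-3.4, -1.2, 3.6]
opening: 0.0932
```

```bash
python3 look.py s9; python3 ang.py s9
```

```text
t 10.2 tcp [ 0.6473 -0.026   0.2208] stand [ 0.0319 -0.0254  0.2208] yaw_y-standx deg 0.05 F [-3.4 -1.2  3.6] op 0.0932
t 10.25 tcp [ 0.6476 -0.0251  0.2207] stand [ 0.0319 -0.0245  0.2207] yaw_y-standx deg 0.07 F [-1.9 -0.   0.8] op 0.0929
s9 [(45.0, 15.2), (44.5, 15.1), (45.5, 15.1), (46.0, 15.0), (44.0, 14.9), (46.5, 14.6)] med -6.4
```

Emit:
{"op": "play_rows", "data": {
  "motion": [
    [[0.006,0.0003,0],0,-1],
    [[0.012,0.0003,0],0,-1],
    [[0.018,0.0003,0],0,-1],
    [[0.024,0.0003,0],0,-1],
    [[0.03,0.0003,0],0,-1],
    [[0.036,0.0003,0],0,-1],
    [[0.042,0.0003,0],0,-1],
    [[0.048,0.0003,0],0,-1]
  ]
}}

```text
time_s: 11.05
eef_pos: [0.6608, 0.0192, 0.2194]
tcp_rot: [0.803, 0.595, -0.002, -0.001]
ft_force: [-5.6, -3.5, -1.4]
opening: 0.0934
```

Emit:
{"op": "play_rows", "data": {
  "motion": [
    [[0.004,0.0003,0],0,-1],
    [[0.008,0.0003,0],0,-1],
    [[0.012,0.0003,0],0,-1],
    [[0.016,0.0003,0],0,-1],
    [[0.02,0.0003,0],0,-1],
    [[0.023,0.0003,0],0,-1],
    [[0.024,0.0003,0],0,-1],
    [[0.024,0.0003,0],0,-1]
  ]
}}

```text
time_s: 11.85
eef_pos: [0.6684, 0.0424, 0.2198]
tcp_rot: [0.803, 0.595, -0.001, -0.001]
ft_force: [-4.1, -2.9, -0.1]
opening: 0.0931
```

```bash
python3 look.py s10; python3 ang.py s10
```

```text
t 11.85 tcp [0.6684 0.0424 0.2198] stand [0.0322 0.0462 0.2198] yaw_y-standx deg 0.04 F [-4.1 -2.9 -0.1] op 0.0931
t 11.9 tcp [0.6684 0.0424 0.2198] stand [0.0322 0.0462 0.2198] yaw_y-standx deg 0.04 F [-4.5 -1.5 -0.3] op 0.0931
s10 [(61.5, 13.5), (62.0, 13.2), (61.0, 13.1), (62.5, 12.5), (60.5, 12.5), (60.0, 11.6)] med -3.0
```

Emit:
{"op": "play_rows", "data": {
  "motion": [
    [[-0.002,-0.006,0],0,-1],
    [[-0.004,-0.012,0],0,-1],
    [[-0.03,-0.012,0],0,-1],
    [[-0.06,-0.012,0],0,-1],
    [[-0.09,-0.012,0],0,-1],
    [[-0.115,-0.012,0],0,-1],
    [[-0.119,-0.006,0],0,-1],
    [[-0.119,-0.0018,0],0,-1]
  ]
}}

```text
time_s: 12.7
eef_pos: [0.633, -0.0716, 0.221]
tcp_rot: [0.804, 0.595, 0.001, 0.0]
ft_force: [0.8, 0.2, 0.5]
opening: 0.0929
```

```bash
python3 look.py s11; python3 ang.py s11
```

```text
t 12.7 tcp [ 0.633  -0.0716  0.221 ] stand [ 0.0315 -0.0732  0.221 ] yaw_y-standx deg -0.05 F [0.8 0.2 0.5] op 0.0929
t 12.75 tcp [ 0.6335 -0.071   0.2209] stand [ 0.0319 -0.0724  0.2209] yaw_y-standx deg 0.0 F [-0.3 -0.2  0.5] op 0.0926
s11 [(60.5, 22.7), (61.0, 22.7), (61.5, 22.2), (60.0, 22.1), (62.0, 21.4), (59.5, 20.8)] med -5.6
```

Emit:
{"op": "play_rows", "data": {
  "motion": [
    [[0.006,0.0003,0],0,-1],
    [[0.012,0.0003,0],0,-1],
    [[0.018,0.0003,0],0,-1],
    [[0.024,0.0005,0],0,-1],
    [[0.03,0.0006,0],0,-1],
    [[0.036,0.0006,0],0,-1],
    [[0.042,0.0006,0],0,-1],
    [[0.048,0.0006,0],0,-1]
  ]
}}

```text
time_s: 13.55
eef_pos: [0.6468, -0.0248, 0.221]
tcp_rot: [0.803, 0.596, -0.001, -0.0]
ft_force: [-4.3, -2.3, 3.0]
opening: 0.0934
```

Emit:
{"op": "play_rows", "data": {
  "motion": [
    [[0.006,0.0003,0],0,-1],
    [[0.012,0.0003,0],0,-1],
    [[0.018,0.0003,0],0,-1],
    [[0.024,0.0003,0],0,-1],
    [[0.03,0.0003,0],0,-1],
    [[0.036,0.0003,0],0,-1],
    [[0.041,0.0003,0],0,-1],
    [[0.045,0.0003,0],0,-1]
  ]
}}

```text
time_s: 14.35
eef_pos: [0.6591, 0.0178, 0.2192]
tcp_rot: [0.803, 0.596, -0.002, -0.001]
ft_force: [-7.6, -3.5, -2.6]
opening: 0.0934
```

```bash
python3 look.py s12; python3 ang.py s12
```

```text
t 14.35 tcp [0.6591 0.0178 0.2192] stand [0.0304 0.02   0.2192] yaw_y-standx deg 0.07 F [-7.6 -3.5 -2.6] op 0.0934
t 14.4 tcp [0.6593 0.0185 0.2192] stand [0.0304 0.0207 0.2192] yaw_y-standx deg 0.07 F [-6.8 -1.5 -0.4] op 0.093
s12 [(9.0, 15.8), (9.5, 15.7), (8.5, 15.5), (10.0, 15.2), (8.0, 14.7), (10.5, 14.5)] med -4.1
```

Emit:
{"op": "play_rows", "data": {
  "motion": [
    [[0.002,0,0],0,-1],
    [[0.004,0,0],0,-1],
    [[0.0055,0,0],0,-1],
    [[0.0065,0,0],0,-1],
    [[0.007,0,0],0,-1],
    [[0.0073,0,0],0,-1],
    [[0.0073,0,0],0,-1],
    [[0.0073,0,0],0,-1]
  ]
}}

```text
time_s: 15.2
eef_pos: [0.6608, 0.0247, 0.219]
tcp_rot: [0.803, 0.596, -0.003, -0.001]
ft_force: [-9.6, -2.4, -2.5]
opening: 0.0928
```

Emit:
{"op": "play_rows", "data": {
  "motion": [
    [[-0.001,0,0],0,-1],
    [[-0.002,-0.002,0],0,-1],
    [[-0.006,-0.01,0],0,-1],
    [[-0.012,-0.015,-0.01],0,-1],
    [[-0.012,-0.015,-0.04],0,-1],
    [[-0.012,-0.015,-0.075],0,-1],
    [[-0.012,-0.015,-0.11],0,-1],
    [[-0.012,-0.015,-0.14],0,-1]
  ]
}}

```text
time_s: 16.0
eef_pos: [0.6445, 0.0172, 0.364]
tcp_rot: [0.804, 0.595, 0.001, 0.001]
ft_force: [-0.2, -0.0, -0.6]
opening: 0.0931
```

Emit:
{"op": "play_rows", "data": {
  "motion": [
    [[0,-0.03,-0.02],0,-1],
    [[0,-0.07,-0.05],0,-1],
    [[-0.02,-0.11,-0.05],0,-1],
    [[-0.03,-0.15,-0.05],0,-1],
    [[-0.03,-0.17,-0.05],0,-1],
    [[-0.03,-0.17,-0.05],0,-1],
    [[-0.03,-0.17,-0.05],0,-1],
    [[-0.03,-0.17,-0.05],0,-1]
  ]
}}

```text
time_s: 16.8
eef_pos: [0.474, 0.038, 0.4108]
tcp_rot: [0.804, 0.595, 0.0, 0.0]
ft_force: [0.4, -0.1, 0.1]
opening: 0.0928
```

```bash
python3 look.py s13; python3 -c "
from h import *
snap('wrist','w13')"; python3 ang.py s13 w13
```

```text
t 16.8 tcp [0.474  0.038  0.4108] stand [-0.1525 -0.0147  0.4108] yaw_y-standx deg 0.02 F [ 0.4 -0.1  0.1] op 0.0928
t 16.85 tcp [0.4741 0.038  0.4105] stand [-0.1525 -0.0147  0.4105] yaw_y-standx deg 0.01 F [-0.1  0.8  0.1] op 0.093
s13 [(2.5, 28.8), (2.0, 28.3), (3.0, 28.3), (1.5, 27.4), (3.5, 26.6), (1.0, 26.2)] med -4.1
w13 [(0.0, 16.3), (0.5, 16.2), (1.0, 15.8), (71.5, 15.7), (3.0, 15.6), (1.5, 15.6)] med -2.2
```

Run:
```python
from h import *
q=json.load(open('q.json')); w=json.load(open('pics/w13.json')); s=json.load(open('pics/s13.json'))
c=fproj(w,S2W(q,[[0,0,.2]]))[0].astype(int); x0,y0=c-[50,70]
a=cv2.imread('pics/w13.png')[y0:y0+140,x0:x0+95]; b=cv2.imread('pics/s13.png')[140:245,245:345]
cv2.imwrite('pics/c13.png',np.hstack([cv2.resize(a,None,fx=4,fy=4,interpolation=2),cv2.resize(b,(400,420),interpolation=2).copy() if 0 else cv2.copyMakeBorder(cv2.resize(b,None,fx=4,fy=4,interpolation=2),0,140,0,0,0)]))
for dg in(-2,0,2,4):
    t=np.radians(dg); P=S2W(q,[wp(0,.058,t),wp(0,.095,t),wp(-.014,.03,t+np.pi/5),wp(-.014,.085,t+np.pi/5),wp(-.014,.03,t-np.pi/5),wp(-.014,.085,t-np.pi/5)])
    print(dg,((fproj(w,P)-[x0,y0])*4).round().astype(int).tolist(),((proj(s,P)-[245,140])*4+[380,0]).round().astype(int).tolist())
```

```text
-2 [[229, 291], [278, 312], [149, 326], [186, 457], [155, 220], [209, 127]] [[601, 151], [599, 104], [590, 157], [537, 75], [645, 188], [700, 166]]
0 [[228, 297], [277, 323], [148, 328], [183, 462], [156, 223], [211, 135]] [[597, 149], [594, 101], [589, 157], [533, 75], [643, 187], [696, 162]]
2 [[228, 304], [276, 335], [147, 330], [181, 468], [156, 226], [213, 144]] [[594, 147], [588, 98], [587, 157], [530, 75], [642, 186], [692, 158]]
4 [[227, 310], [274, 346], [146, 332], [178, 473], [156, 229], [214, 153]] [[591, 146], [583, 96], [586, 157], [526, 76], [641, 184], [688, 153]]
```

View pics/c13.png

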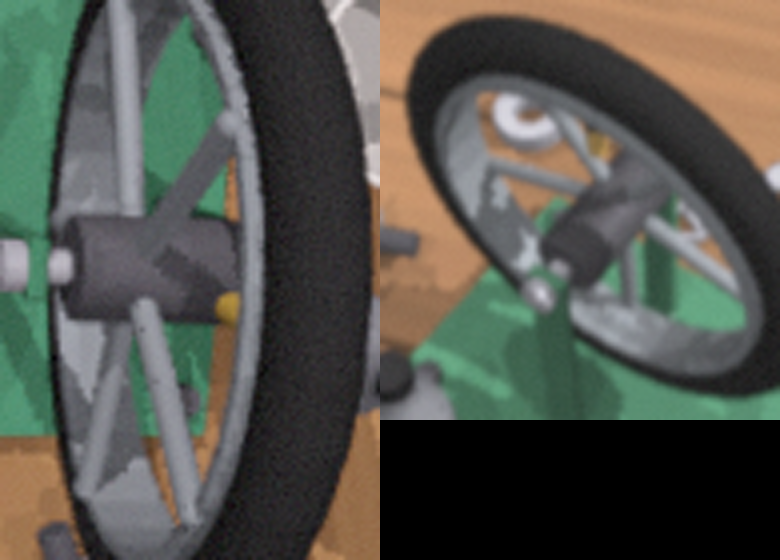

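Run:
```python
from h import *
q=json.load(open('q.json')); w=json.load(open('pics/w13.json')); s=json.load(open('pics/s13.json'))
c=fproj(w,S2W(q,[[0,0,.2]]))[0].astype(int); x0,y0=c-[50,70]
P=S2W(q,[[x,y,.165] for x in(-.0415,-.037) for y in(-.019,-.009,0,.009,.019)])
print(((fproj(w,P)-[x0,y0])*4).round().astype(int).tolist())
P=S2W(q,[[.063,0,.165],[.037,.019,.165],[.037,-.019,.165],[.037,0,.184]]);print(((proj(s,P)-[245,140])*4+[380,0]).round().astype(int).tolist())
# fit theta + lateral/vertical shift of axle via score maxima
import ang
for f in('s13','w13'):
    for dy in(-.004,-.002,0,.002,.004):
        qq=[q[0]-np.sin(q[2])*dy,q[1]+np.cos(q[2])*dy,q[2]]; json.dump(qq,open('q.json','w'))
        A,o=ang.score(f,-8,10,.5); print(f,dy,A[o.argmax()],o.max().round(1))
json.dump(q,open('q.json','w'))
```

```text
[[52, 315], [53, 287], [55, 261], [56, 236], [58, 207], [64, 315], [66, 287], [67, 262], [69, 236], [70, 207]]
[[530, 300], [590, 282], [531, 248], [558, 244]]
s13 -0.004 5.0 20.0
s13 -0.002 3.5 24.4
s13 0 2.5 28.8
s13 0.002 1.0 31.8
s13 0.004 0.0 31.4
w13 -0.004 0.5 17.2
w13 -0.002 1.5 16.9
w13 0 0.0 16.3
w13 0.002 4.5 16.0
w13 0.004 5.5 17.2
```

Run:
```python
from h import *
snap('top','t2'); a=cv2.imread('pics/top1.png').astype(int); b=cv2.imread('pics/t2.png').astype(int)
snap('scene','s14'); c=cv2.imread('pics/s13.png').astype(int); d=cv2.imread('pics/s14.png').astype(int)
print('scene diff max',np.abs(c-d)[140:290,230:380].max())
o=cv2.imread('pics/scene1.png').astype(int)
for n,(x0,y0,x1,y1) in dict(tub=(265,262,318,318),bottle=(238,225,268,272),roller_b=(188,180,255,212),roller_a=(360,250,418,318),cap=(372,205,405,235)).items(): print(n,np.abs(o-d)[y0:y1,x0:x1].mean().round(1))
print(r.sign_off())
```

```text
scene diff max 14
tub 1.6
bottle 4.1
roller_b 1.7
roller_a 9.0
cap 12.9
the job is handed in; nothing more can be done
None
```

I turned the wheel about 170° counter-clockwise (seen from the robot), pushing three spokes in turn with one fingertip. The valve is now at the top. I then moved the arm clear and handed the job in at about 17 s.

- **Valve angle:** the last picture shows the valve's brass end above the hub, between the two upper spokes. The cameras put it between 0° and 2.5° past vertical. Allowing for the shifts I saw between them, my best estimate is 1 to 1.5°. I left it there rather than nudge it again.
- **Wheel at rest:** the last two scene pictures show no movement around the wheel.
- **Forces:** the wrist force readings stayed under about 10 N. The first push rode partly over a spoke and turned the wheel only about 12°. I then pushed about 1.7 mm deeper. I saw no sign of touching the tyre or valve, but the gap to the tyre was only about 1 mm.
- **Bystanders:** the tub, bottle and roller_b look unchanged from the start. The image areas around roller_a and the hub cap changed more (mean 9 and 13 grey levels). I think that is the arm and its shadow now being in a different place, because I never moved near them, but I did not confirm it. I did not compare the spanner or bearing.

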